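# Fit the tube rotor on the spinner's splined spindle

### The arm

A 7-joint arm with a two-finger parallel gripper is mounted at the origin on the work surface. World frame = base frame: x ahead of the robot, y to its left, z up, the work surface at z = 0. Lengths are in m, angles in degrees, forces in N, time in s.
With the tool pointing down it reaches from about 0.425 to 0.875 m from the base axis. Payload 4.7 kg.
Tool frame: the origin (TCP) lies on the centre line of the jaws, within the pads' length; the fingertips stand 8 mm ahead of it and the grasp point (between the pads) lies 11 mm behind it; z points along the fingers, y is the direction in which the jaws open and shut (so a half turn about z gives the same grasp; the last joint's range is limited). The gripper opens to 87 mm and grips with 3 to 60 N. Pads are 19 mm wide; open, the fingers measure 117 mm over their backs; the gripper's body (75 mm by 190 mm) begins 51 mm behind the grasp point.
Start: joints at [-72.187, 18.392, -4.016, 83.108, 1.295, 78.541, -3.26], TCP at [0.19, 0.622, 0.192] pointing down, gripper open.
Joint ranges: [-163.93, 163.93], [-17.29, 119.83], [-79.2, 71.16], [3.27, 140.29], [-89.18, 269.18], [5.43, 117.66], [-154.24, 154.24]. Speed limits (degrees/s): [147.25, 147.25, 180, 180, 180, 180, 180].

### API

Orientations are given as [roll, pitch, yaw] about the fixed x, y, z axes, in that order (R = Rz(yaw) Ry(pitch) Rx(roll)).
In Python, from cell import env gives the robot as it stands. The module is installed in compiled form; this text tells all that it offers.
- The arm moves only by the tool move_arm, never from a script. Its argument "steps" is a list of rows, each a list of 2 entries, a list of its own where there are three numbers: the shift along the tool's x, y, z in m, then the turn about the tool's z in rad. A call has 1 to 20 rows; each row is the pose to reach, as a shift and turn from the pose commanded when the call began, along the tool's axes at that moment; what a row does not reach only later rows make up. A row lasts 1/8 s, in which the tool goes at most 62.5 mm and 10.7 degrees, less where a joint would pass 70% of its speed; a pose out of reach is approached as far as the arm can. A call with a gripper value outside its range is refused whole. "hand" is the closure, from -1 (fully open) to 1 (shut), set as the call begins (left out, the last holds). The fingers move at their own pace and stop on an object; "squeeze" is the grip in N (left out, the last holds). Time passes only in rows, so rows that repeat a pose let the fingers close. It gives the time, the measured TCP pose, the force and the opening at its end, in the units of the state.
- env.get_obs(): the state, without advancing time (a new reading comes with each control period).
- env.read_camera(name): name is "side" or "top"; returns (picture, depth): 400x640x3 uint8, red, green, blue; 400x640 float32, m along the optical axis (not along the pixel's ray), 0 where there is no reading.
- env.calibration(name): a dict with "intrinsics" (3x3 intrinsics, pixels), "D" ([k1, k2, p1, p2, k3] as OpenCV has them; the pictures are not rectified), "position" and "orientation" of the camera in the world. Camera axes: x right, y up, looking along -z (the intrinsics and any distortion apply to the point x, -y, -z); pixel columns grow to the right and rows downward; lengths in m; the calibration is good to about 2 mm. A picture is of the moment at which its call begins. calibration takes no time and is no camera call.
- env.sign_off(): hands the job in, once; it reports no verdict.
Trained networks look in the newest picture that a camera, given by its name, has taken for a name from the list of things; names that differ only in an ending like _2 or _b are one class to them, and where a whole thing is asked for, a point or a joint stands for the part that bears it (a point fixed in the world has none). Each returns a list of dicts, best first, with "conf" (0 to 1); they miss things now and then, are a little off and sometimes report something else, mostly with a low value. They report only what shows in the picture. A call takes as long as a camera call. They do not tell look-alikes from the thing itself.
- env.cut_out(camera, query): "region" (400x640 bool, what is visible of it) and "uv" ([column, row] in pixels, amid what is visible of it).
The state is a dict: "time_s": time; "qpos": joint angles; "joint_velocities": joint speeds; "effort": joint torques, N m; "tool_pos": TCP position; "tool_rot": TCP orientation; "force": force on the tool from outside, world axes, zero at the start; "wrist_torque": the same for the moment, N m; "grip_width": finger opening in m.
Only numpy, scipy, OpenCV 4.12 (cv2) and the standard library are available. Lean on these libraries where they do the work, as an engineer would, in place of code of your own. Each camera call takes 0.05 s, during which the arm holds its last target. There are 200 camera calls.

### The job

Fit the orange-hubbed tube rotor, the one whose bore has four teeth, on the upright brass splined spindle of the white bench spinner: line its teeth up with the gaps between the spindle's splines, push it down, rocking it a little if the teeth catch, until it sits fully home on the spindle's shoulder while you still hold it, then let go. Leave the white-hubbed and the green-hubbed rotor where they are.

Things in the scene. Friction and masses are not known exactly. Their poses are not given: they have to be found in the camera images.
- orange_rotor: Sizes in mm. Loose 0.2-0.4 kg rotor: aluminium disc 120 across, 8 thick, with upright round orange hub 56 across, 50 high (total 58), gripped from above, any way round. Through bore 42 across; four teeth 7 wide run down its wall, reaching in to 14 from the axis, at 45 degrees between the x and y axes: the gaps for the splines lie along +-x, +-y. Origin: on the axis, at the disc's underside; z up.
- spindle (a point): Sizes in mm. Centre of the shoulder's top (dark disc 64 across) where the rotor rests, 78 above the table, on a fixed white spinner 180x180x68. Above it: brass core 20 across, tapered nose ends 42 up; four splines 7 wide along +-x, +-y, out to 18, tops 30 up. This frame turns with the spindle: any start angle, 0.06 N m friction. Aligned, the rotor has 3 play sideways or 15 degrees. z up.
- white_rotor: Bystander: loose rotor of the same outside size, white hub, plain round bore 18 mm across, too small for the spindle. Origin: on the axis at its underside.
- green_rotor: Bystander: loose rotor of the same outside size, green hub, plain round bore 28 mm across, too small for the spindle. Origin: on the axis at its underside.
There are look-alikes about, which are no part of the job. What is shaped like the orange_rotor but black or red is not meant.

How it is judged:
By the outcome, as a careful person would: the job done as asked, in the order asked, and still so for the second after the job is handed in, with the robot touching nothing.
It also fails if it takes over 38 s, if anything falls off the work surface, if the arm or the gripper's body presses on something with over 40 N, if the wrist force passes 120 N, or if a joint passes its speed limit or range.

## Working session

There is one attempt and no reset: what is moved stays moved. The work goes in short steps, Python scripts to look and compute and a tool call to move; the robot and the scene stay as the last step left them, time stands still between calls to the robot, and variables do not carry over. Pictures are saved under pics/ and viewed, about 8 in all and at most 12, crops included, and the job is handed in when it is done.

Besides the shell and the picture viewer there is one more tool, called by a JSON object that holds its "op" and its "data". move_arm: Moves the arm, as the interface text tells. Its arguments: {"type":"object","properties":{"steps":{"type":"array"},"hand":{"type":"number"},"squeeze":{"type":"number"}},"required":["steps"]}

```bash
mkdir -p pics
cat > h.py <<'E'
import numpy as np, cv2
from cell import env
from scipy.spatial.transform import Rotation as R
def cal(n):
    c=env.calibration(n); o=np.array(c["orientation"],float)
    M=o if o.shape==(3,3) else (R.from_euler('xyz',o,degrees=True).as_matrix() if o.size==3 else R.from_quat(o).as_matrix())
    return np.array(c["intrinsics"],float),np.array(c["D"],float),np.array(c["position"],float),M
def pts(n,uv,depth):  # uv Nx2, depth N -> world
    K,D,p,M=cal(n); q=cv2.undistortPoints(np.array(uv,float).reshape(-1,1,2),K,D).reshape(-1,2)
    d=np.asarray(depth,float)[:,None]; return p+np.hstack([q[:,:1]*d,-q[:,1:]*d,-d])@M.T
def onz(n,uv,z):
    K,D,p,M=cal(n); q=cv2.undistortPoints(np.array(uv,float).reshape(-1,1,2),K,D).reshape(-1,2)
    r=np.hstack([q[:,:1],-q[:,1:],-np.ones((len(q),1))])@M.T
    return p+r*((z-p[2])/r[:,2])[:,None]
def proj(n,P):
    K,D,p,M=cal(n); c=(np.atleast_2d(P)-p)@M; c=c*[1,-1,-1]
    return cv2.projectPoints(c,np.zeros(3),np.zeros(3),K,D)[0].reshape(-1,2)
def cloud(n,d):
    v,u=np.mgrid[0:400,0:640]; return pts(n,np.c_[u.ravel(),v.ravel()],d.ravel()).reshape(400,640,3)
E
python3 - <<'E'
from h import *
for n in("top","side"):
    c=env.calibration(n);print(n,c)
    im,d=env.read_camera(n);cv2.imwrite(f"pics/{n}0.png",im[...,::-1]);np.savez(f"{n}0.npz",im=im,d=d)
    for q in("orange_rotor","spindle","white_rotor","green_rotor"):
        for r in env.cut_out(n,q): print(n,q,r["conf"],r["uv"],r["region"].sum(), pts(n,[r["uv"]],[d[int(r["uv"][1]),int(r["uv"][0])]]).round(3))
print(env.get_obs())
E
```

```text
top {'intrinsics': array([[368.00857185,   0.        , 316.73757389],
       [  0.        , 368.00857185, 192.6598545 ],
       [  0.        ,   0.        ,   1.        ]]), 'D': array([-0.07027811,  0.        ,  0.        ,  0.        ,  0.        ]), 'position': array([ 0.28178029, -0.07724263,  1.02546607]), 'orientation': array([ 11.54554202,  -0.23241168, -92.1132575 ])}
top orange_rotor 0.89 [379.3, 198.7] 1289 [[ 0.457 -0.256  0.056]]
top orange_rotor 0.83 [385.4, 269.3] 1369 [[ 0.27  -0.259  0.056]]
top orange_rotor 0.55 [434.7, 198.4] 1339 [[ 0.452 -0.407  0.055]]
top spindle 0.63 [180.0, 168.2] 386 [[0.545 0.264 0.112]]
top white_rotor 0.64 [304.2, 200.1] 1402 [[ 0.46  -0.054  0.059]]
top green_rotor 0.66 [346.6, 146.8] 1307 [[ 0.626 -0.182 -0.004]]
side {'intrinsics': array([[362.44856841,   0.        , 321.02435428],
       [  0.        , 362.44856841, 197.36592533],
       [  0.        ,   0.        ,   1.        ]]), 'D': array([-0.00589696,  0.        ,  0.        ,  0.        ,  0.        ]), 'position': array([0.33237111, 0.51225447, 0.58957941]), 'orientation': arra
[... 442 characters left out ...]
 0.023]]
{'time_s': 0.5, 'qpos': array([-72.18738918,  18.39171161,  -4.01754885,  83.10833253,
         1.29425845,  78.54075284,  -3.25997965]), 'joint_velocities': array([-0.0465552 , -0.07523856, -0.00967531, -0.0948482 , -0.02290237,
       -0.00502646,  0.03015604]), 'effort': array([-2.61789401e-04, -4.90604675e+01, -4.02546236e-01, -3.12463617e+01,
       -6.35070540e-02,  3.47093598e-02,  6.41166480e-05]), 'tool_pos': array([0.19010741, 0.62159571, 0.19218227]), 'tool_rot': array([1.79995698e+02, 1.58295319e-03, 1.62997450e+02]), 'force': array([ 0.46074478, -0.4902938 , -0.63674728]), 'wrist_torque': array([-0.02235545, -0.03333174,  0.01213909]), 'grip_width': 0.08691929278200293}
```

View pics/top0.png

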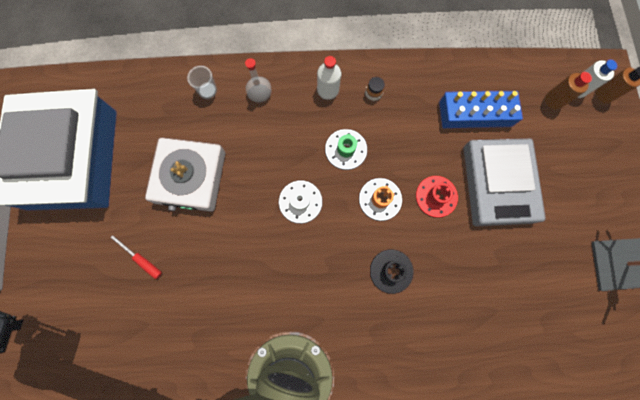

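View pics/side0.png

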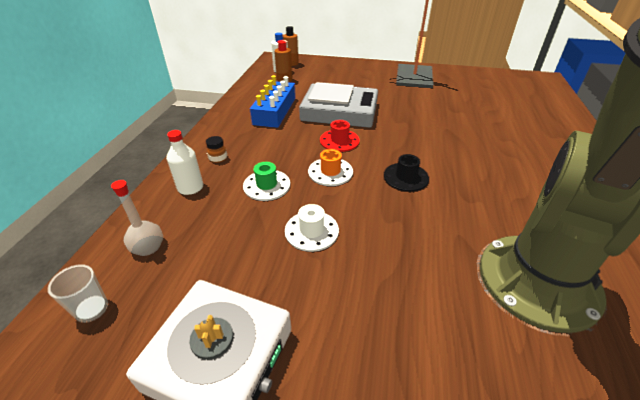

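```bash
cat > rect.py <<'E'
from h import *
def rect(n,im,c,z,half,S=300):
    g=np.linspace(-half,half,S); X,Y=np.meshgrid(g,g[::-1])
    P=np.stack([c[0]+X,c[1]+Y,np.full_like(X,z)],-1).reshape(-1,3)
    uv=proj(n,P).astype(np.float32).reshape(S,S,2)
    return cv2.remap(im,uv[...,0],uv[...,1],cv2.INTER_CUBIC)
E
python3 - <<'E'
from rect import *
rows=[]
for n in("top","side"):
    f=np.load(f"{n}0.npz");im,d=f["im"],f["d"];W=cloud(n,d)
    h=cv2.cvtColor(im,cv2.COLOR_RGB2HSV)
    cx=np.array([.457,-.25]); near=np.hypot(W[...,0]-cx[0],W[...,1]-cx[1])<.09
    org=near&(h[...,0]>5)&(h[...,0]<22)&(h[...,1]>200)&(h[...,2]>110)
    wh=near&(h[...,1]<50)&(h[...,2]>120)&(d>0)
    P=W[org]; print(n,"orange",org.sum(),P.min(0).round(3),P.max(0).round(3))
    # disc outline on plane z=.008
    m=np.uint8((wh|org)*255); m=cv2.morphologyEx(m,cv2.MORPH_CLOSE,np.ones((5,5)))
    cs=max(cv2.findContours(m,0,1)[0],key=cv2.contourArea)[:,0]
    q=onz(n,cs,.008)[:,:2]
    from scipy.optimize import least_squares
    s=least_squares(lambda p:np.hypot(q[:,0]-p[0],q[:,1]-p[1])-.06,[*cx],loss="soft_l1",f_scale=.002); print("disc",s.x.round(4), np.abs(s.fun).mean())
    # spindle: shoulder disc dark & core top
    sc=np.array([.545,.275]); near=np.hypot(W[...,0]-sc[0],W[...,1]-sc[1])<.06
    br=near&(h[...,0]>10)&(h[...,0]<35)&(h[...,1]>110)&(W[...,2]>.085)
    P=W[br]; print("brass",br.sum(),P.min(0).round(3),P.max(0).round(3),P.mean(0).round(3))
    dk=near&(h[...,1]<60)&(h[...,2]<95)&(abs(W[...,2]-.078)<.012)
    mm=np.uint8((dk|br)*255); cs=max(cv2.findContours(mm,0,1)[0],key=cv2.contourArea)[:,0]
    q=onz(n,cs,.078)[:,:2]
    t=least_squares(lambda p:np.hypot(q[:,0]-p[0],q[:,1]-p[1])-.032,[*sc],loss="soft_l1",f_scale=.001); print("shoulder",t.x.round(4),np.abs(t.fun).mean())
    rows.append(np.hstack([rect(n,im,s.x,.058,.04),rect(n,im,t.x,.108,.04)]))
cv2.imwrite("pics/r.png",np.vstack(rows)[...,::-1])
E
```

```text
Traceback (most recent call last):
ValueError: zero-size array to reduction operation minimum which has no identity
```

```bash
cat > m1.py <<'E'
from rect import *
from scipy.optimize import least_squares
rows=[]
for n in("top","side"):
    f=np.load(f"{n}0.npz");im,d=f["im"],f["d"];W=cloud(n,d)
    h=cv2.cvtColor(im,cv2.COLOR_RGB2HSV)
    cx=np.array([.457,-.25]); near=np.hypot(W[...,0]-cx[0],W[...,1]-cx[1])<.085
    print(near.sum(), W[198,381] if n=="top" else W[165,331])
    near&=W[...,2]>-.02
    org=near&(h[...,0]>5)&(h[...,0]<22)&(h[...,1]>150)&(h[...,2]>140)
    wh=near&(h[...,1]<60)&(h[...,2]>110)
    P=W[org]; print(n,"orange",org.sum(),P.mean(0).round(3) if len(P) else im[195:202,381])
    m=np.uint8((wh|org)*255); m=cv2.morphologyEx(m,cv2.MORPH_CLOSE,np.ones((5,5)))
    cs=max(cv2.findContours(m,0,1)[0],key=cv2.contourArea)[:,0]
    q=onz(n,cs,.008)[:,:2]
    s=least_squares(lambda p:np.hypot(q[:,0]-p[0],q[:,1]-p[1])-.06,[*cx],loss="soft_l1",f_scale=.002); print("disc",s.x.round(4), np.abs(s.fun).mean())
    sc=np.array([.545,.275]); near=np.hypot(W[...,0]-sc[0],W[...,1]-sc[1])<.06
    br=near&(h[...,0]>10)&(h[...,0]<35)&(h[...,1]>110)&(W[...,2]>.085)
    P=W[br]; print("brass",br.sum(),P.mean(0).round(3) if len(P) else "")
    dk=near&(h[...,1]<60)&(h[...,2]<95)&(abs(W[...,2]-.078)<.012)
    mm=np.uint8((dk|br)*255); cs=max(cv2.findContours(mm,0,1)[0],key=cv2.contourArea)[:,0]
    q=onz(n,cs,.078)[:,:2]
    t=least_squares(lambda p:np.hypot(q[:,0]-p[0],q[:,1]-p[1])-.032,[*sc],loss="soft_l1",f_scale=.001); print("shoulder",t.x.round(4),np.abs(t.fun).mean())
    rows.append(np.hstack([rect(n,im,s.x,.058,.04),rect(n,im,t.x,.108,.04)]))
cv2.imwrite("pics/r.png",np.vstack(rows)[...,::-1])
E
python3 m1.py
```

```text
2747 [ 0.46878124 -0.27107685  0.00060093]
top orange 121 [ 0.464 -0.265  0.047]
disc [ 0.4657 -0.2674] 0.000888029621000753
brass 105 [0.546 0.27  0.105]
shoulder [0.5574 0.2573] 0.008273200196866004
2116 [ 0.46221345 -0.24358131  0.04184499]
side orange 1246 [ 0.447 -0.234  0.016]
disc [ 0.4601 -0.2466] 0.027869674233278567
brass 448 [0.548 0.279 0.103]
shoulder [0.5477 0.2519] 0.007731041120593745
```

View pics/r.png

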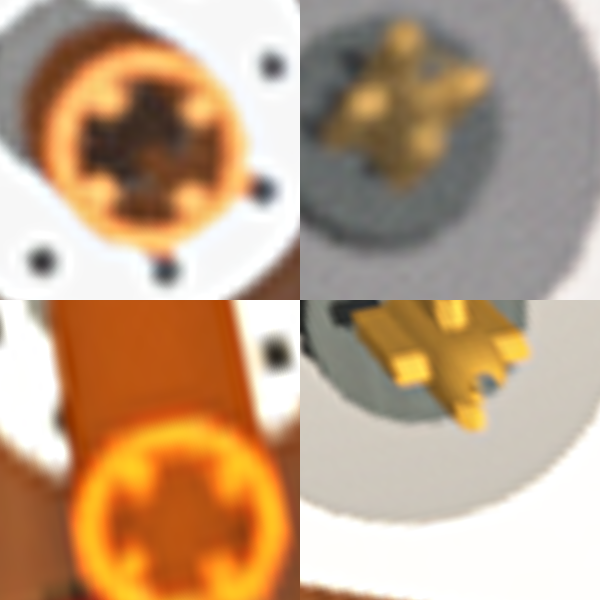

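Orange rotor seen at top (381,198) / side (331,165). The look-alikes are red at top (437,197) and black at top (391,271). The crop shows an orange hub with four teeth, so the choice is confirmed. Estimates: rotor (0.4665,-0.266), yaw about -5.5°; spindle (0.5507,0.275), yaw about +11.5°. The tool has to turn about +17° between pick and place.

{"op": "move_arm", "data": {"steps": [[[-0.453, -0.354, -0.01], 1.274], [[-0.453, -0.354, -0.01], 1.274], [[-0.453, -0.354, -0.01], 1.274], [[-0.453, -0.354, -0.01], 1.274], [[-0.453, -0.354, -0.01], 1.274], [[-0.453, -0.354, -0.01], 1.274], [[-0.453, -0.354, -0.01], 1.274], [[-0.453, -0.354, -0.01], 1.274], [[-0.453, -0.354, -0.01], 1.274], [[-0.453, -0.354, -0.01], 1.274], [[-0.5235, -0.768, 0.07], 1.274], [[-0.5235, -0.768, 0.07], 1.274], [[-0.5235, -0.768, 0.07], 1.274], [[-0.5235, -0.768, 0.07], 1.274], [[-0.5235, -0.768, 0.07], 1.274], [[-0.5235, -0.768, 0.07], 1.274], [[-0.5235, -0.768, 0.07], 1.274], [[-0.5235, -0.768, 0.07], 1.274], [[-0.5235, -0.768, 0.07], 1.274]], "hand": -1}}

```text
time_s: 2.88
tool_pos: [0.4667, -0.2644, 0.122]
tool_rot: [-180.0, -0.1, 90.1]
force: [0.3, 0.3, -0.5]
grip_width: 0.0867
```

Run:
```python
from rect import *
# refine 4-fold angles from the first pictures; look for the best 4-fold phase in a ring
def phase(n,c,z,r0,r1,chan):
    im=np.load(f"{n}0.npz")["im"]; best=None
    for dx in np.arange(-3,3.1,.5):
        for dy in np.arange(-3,3.1,.5):
            th=np.radians(np.arange(0,360,3)); r=np.linspace(r0,r1,6)
            T,Rr=np.meshgrid(th,r); P=np.stack([c[0]+dx/1e3+Rr*np.cos(T),c[1]+dy/1e3+Rr*np.sin(T),0*T+z],-1).reshape(-1,3)
            uv=proj(n,P).astype(np.float32).reshape(*T.shape,2)
            v=cv2.remap(im,uv[...,0],uv[...,1],cv2.INTER_LINEAR).astype(float)
            v=(v@chan).mean(0); 
            F=(v*np.exp(-4j*th)).mean(); s=abs(F)-.5*abs((v*np.exp(-1j*th)).mean())-.5*abs((v*np.exp(-2j*th)).mean())
            if best is None or s>best[0]: best=(s,dx,dy,np.degrees(np.angle(F))/4)
    print(n,np.round(best,2))
for n in("top","side"):
    phase(n,(.4665,-.266),.058,.0145,.0205,np.array([1,.5,-.5]))  # teeth dir
    phase(n,(.5507,.275),.108,.0115,.017,np.array([1,.5,-1.5]))
im,d=env.read_camera("side");cv2.imwrite("pics/s1.png",im[100:260,230:430,::-1].repeat(3,0).repeat(3,1))
```

```text
top [ 33.59  -1.    -1.5  -39.51]
top [ 17.86  -3.    -3.   -11.36]
side [ 17.35   2.5   -1.5  -40.69]
side [24.89  0.    1.5  -8.51]
```

View pics/s1.png

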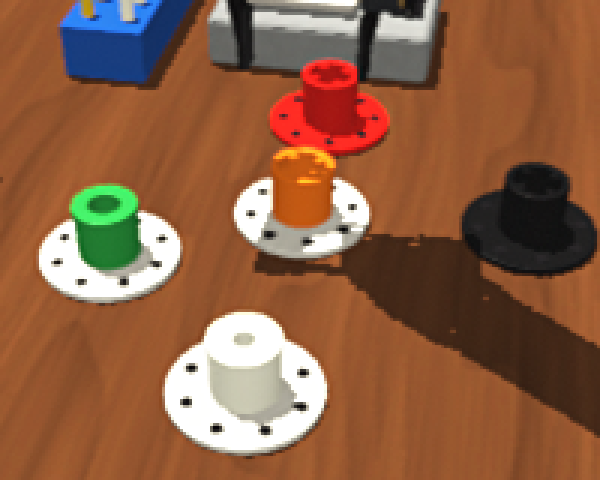

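Orange hub at crop (303,185) lies midway between the two fingers (crop x≈240 and 370), so I'm descending and gripping.

{"op": "move_arm", "data": {"steps": [[[-0.0025, 0, 0.045], 0], [[-0.0025, 0, 0.08], 0], [[-0.0025, 0, 0.094], 0], [[-0.0025, 0, 0.094], 0]]}}

```text
time_s: 3.42
tool_pos: [0.4664, -0.2671, 0.0279]
tool_rot: [-180.0, -0.0, 90.1]
force: [-0.5, -0.1, 0.9]
grip_width: 0.0872
```

{"op": "move_arm", "data": {"steps": [[[0, 0, 0], 0], [[0, 0, 0], 0], [[0, 0, 0], 0], [[0, 0, 0], 0], [[0, 0, 0], 0], [[0, 0, 0], 0]], "hand": 1, "squeeze": 35}}

```text
time_s: 4.18
tool_pos: [0.4661, -0.2684, 0.0281]
tool_rot: [-180.0, -0.0, 90.0]
force: [0.1, -0.3, -0.9]
grip_width: 0.0347
```

Run:
```python
from rect import *
print(env.get_obs()["grip_width"],env.get_obs()["force"])
a,d=env.read_camera("side");b,e=env.read_camera("top")
a=cv2.resize(a[80:280,200:460],None,fx=2.5,fy=2.5);b=cv2.resize(b[130:300,300:500],(500,425))
cv2.imwrite("pics/s2.png",cv2.copyMakeBorder(a,0,0,0,0,0)[...,::-1]);cv2.imwrite("pics/t2.png",b[...,::-1])
for n in("side","top"):
    for r in env.cut_out(n,"orange_rotor"): print(n,r["conf"],r["uv"])
```

```text
0.03470452073758209 [ 0.12161727 -0.29677563 -0.91076838]
side 0.89 [333.6, 142.2]
side 0.74 [329.4, 168.2]
top 0.92 [440.6, 204.0]
top 0.7 [180.9, 169.0]
top 0.55 [366.2, 187.7]
top 0.55 [399.8, 277.1]
```

View pics/s2.png

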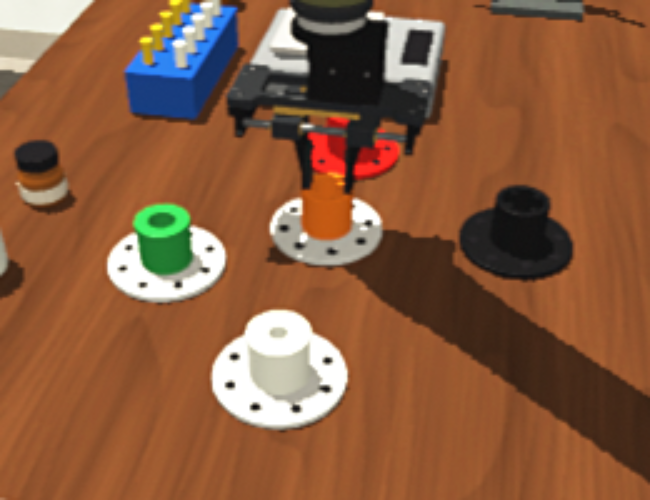

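Run:
```python
from rect import *
P=[(.466,-.268,.020),(.4485,-.268,.02),(.4835,-.268,.02),(.467,-.267,.058),(.466,-.268,.13)]
for n in("side","top"): print(n,proj(n,P).round(1).tolist())
for n in("side","top"):
    im,d=env.read_camera(n); W=cloud(n,d); h=cv2.cvtColor(im,cv2.COLOR_RGB2HSV)
    near=np.hypot(W[...,0]-.46,W[...,1]+.25)<.11
    m=near&(h[...,1]<60)&(h[...,2]>110)&(W[...,2]<.03)&(W[...,2]>-.02)
    q=onz(n,np.argwhere(m)[:,::-1],.008)[:,:2]; c,r=cv2.minEnclosingCircle(q.astype(np.float32)); print(n,m.sum(),c,r)
    k=near&(h[...,2]<60)&(W[...,2]>.03)&(W[...,2]<.12); print("dark pts",k.sum()); 
    for lo in(.03,.05,.07,.09): 
        s=k&(W[...,2]>=lo)&(W[...,2]<lo+.02); print(lo,s.sum(),np.percentile(W[s],[5,50,95],axis=0).round(3).tolist() if s.sum()else"")
```

```text
side [[331.1, 166.3], [337.6, 167.0], [324.7, 165.5], [330.9, 154.6], [331.8, 130.2]]
top [[381.2, 197.7], [381.6, 203.9], [380.7, 191.6], [383.3, 194.7], [388.9, 189.5]]
side 607 (0.46847328543663025, -0.26322808861732483) 0.06356582045555115
dark pts 147
0.03 0 
0.05 17 [[0.449, -0.26, 0.062], [0.478, -0.257, 0.066], [0.483, -0.256, 0.069]]
0.07 48 [[0.449, -0.26, 0.072], [0.476, -0.258, 0.08], [0.484, -0.254, 0.089]]
0.09 61 [[0.447, -0.265, 0.092], [0.478, -0.257, 0.103], [0.486, -0.255, 0.109]]
top 43 (0.4994223117828369, -0.22641178965568542) 0.0281328447163105
dark pts 0
0.03 0 
0.05 0 
0.07 0 
0.09 0
```

View pics/t2.png

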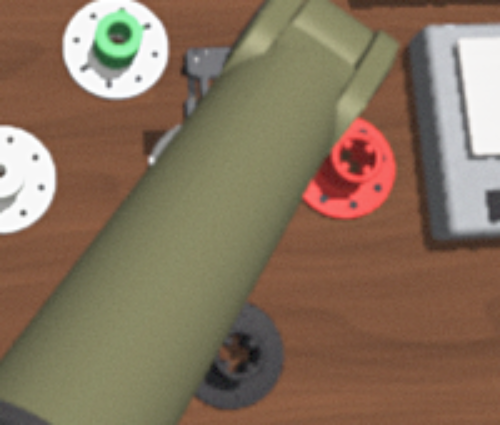

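Run:
```python
from rect import *
o=env.get_obs(); print(o["time_s"],o["grip_width"],o["force"],o["wrist_torque"],o["tool_pos"])
a,d=env.read_camera("side"); W=cloud("side",d)
for r in range(126,186,3): print(r,[f"{W[r,c,0]:.3f},{W[r,c,1]:.3f},{W[r,c,2]:.3f}" for c in (322,326,331,336,340)])
cv2.imwrite("pics/s3.png",cv2.resize(a[120:190,290:375],None,fx=7,fy=7,interpolation=cv2.INTER_CUBIC)[...,::-1])
```

```text
4.475 0.010739808558997315 [-0.59788667  0.47960711 -0.03992911] [-0.0990956   0.00241709  0.06119113] [ 0.46614122 -0.2684137   0.0281181 ]
126 ['0.486,-0.246,0.151', '0.476,-0.244,0.154', '0.464,-0.243,0.156', '0.452,-0.243,0.157', '0.442,-0.244,0.158']
129 ['0.483,-0.231,0.152', '0.476,-0.241,0.148', '0.494,-0.419,0.045', '0.451,-0.238,0.152', '0.441,-0.238,0.153']
132 ['0.483,-0.230,0.145', '0.475,-0.236,0.142', '0.462,-0.236,0.144', '0.449,-0.229,0.149', '0.440,-0.229,0.150']
135 ['0.483,-0.231,0.136', '0.478,-0.257,0.121', '0.494,-0.416,0.026', '0.449,-0.230,0.141', '0.439,-0.227,0.144']
138 ['0.522,-0.423,0.008', '0.478,-0.255,0.114', '0.494,-0.417,0.016', '0.453,-0.257,0.116', '0.439,-0.229,0.134']
141 ['0.519,-0.404,0.010', '0.478,-0.254,0.106', '0.493,-0.413,0.008', '0.453,-0.256,0.108', '0.464,-0.402,0.018']
144 ['0.517,-0.396,0.005', '0.478,-0.254,0.097', '0.489,-0.392,0.010', '0.453,-0.257,0.099', '0.463,-0.401,0.008']
147 ['0.515,-0.385,0.001', '0.479,-0.259,0.085', '0.487,-0.379,0.008', '0.453,-0.257,0.090', '0.460,-0.383,0.009']
150 ['0.511,-0.369,0.001', '0.478,-0.25
[... 640 characters left out ...]
57,0.036']
168 ['0.487,-0.248,0.025', '0.475,-0.241,0.032', '0.462,-0.242,0.034', '0.449,-0.246,0.032', '0.441,-0.259,0.025']
171 ['0.487,-0.248,0.016', '0.475,-0.244,0.021', '0.462,-0.242,0.024', '0.449,-0.248,0.021', '0.441,-0.262,0.012']
174 ['0.487,-0.248,0.006', '0.475,-0.243,0.012', '0.462,-0.243,0.013', '0.449,-0.249,0.010', '0.440,-0.256,0.007']
177 ['0.484,-0.233,0.008', '0.474,-0.237,0.006', '0.461,-0.238,0.007', '0.448,-0.243,0.006', '0.437,-0.242,0.008']
180 ['0.481,-0.217,0.010', '0.471,-0.221,0.009', '0.458,-0.223,0.009', '0.445,-0.225,0.010', '0.435,-0.227,0.010']
183 ['0.479,-0.211,0.005', '0.469,-0.211,0.007', '0.456,-0.213,0.007', '0.443,-0.215,0.008', '0.433,-0.217,0.007']
```

View pics/s3.png

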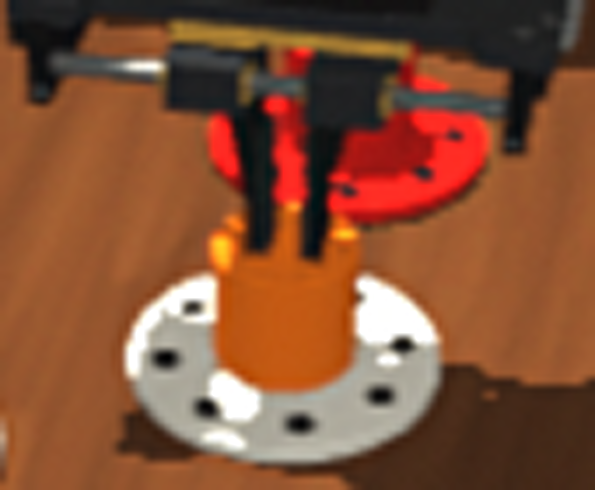

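The crop shows both fingers closed to 11 mm over the bore, with no force. In the cloud the gripper body's underside is at z≈0.13 rather than the 0.09 the pose implies. So the tips appear to sit about 35–40 mm above the reported height, just over the hub top. I'll open the hand and measure the tip height directly.

{"op": "move_arm", "data": {"steps": [[[0, 0, 0], 0], [[0, 0, 0], 0], [[0, 0, 0], 0], [[0, 0, 0], 0], [[0, 0, 0], 0], [[0, 0, 0], 0], [[0, 0, 0], 0], [[0, 0, 0], 0]], "hand": -1}}

```text
time_s: 5.52
tool_pos: [0.4662, -0.2684, 0.0281]
tool_rot: [180.0, -0.0, 90.0]
force: [1.1, 0.2, 0.3]
grip_width: 0.0791
```

Run:
```python
from rect import *
a,d=env.read_camera("side"); W=cloud("side",d); h=cv2.cvtColor(a,cv2.COLOR_RGB2HSV)
near=np.hypot(W[...,0]-.466,W[...,1]+.268)<.075
k=near&(h[...,2]<70)&(W[...,2]>.013)&(W[...,2]<.15)
for s in(W[...,0]<.45,W[...,0]>.482):
    P=W[k&s]; print(len(P)); 
    for lo in np.arange(.01,.15,.01):
        q=P[(P[:,2]>=lo)&(P[:,2]<lo+.01)]
        if len(q): print(round(lo,2),len(q),np.median(q,0).round(3))
cv2.imwrite("pics/s4.png",cv2.resize(a[110:190,280:385],None,fx=5,fy=5,interpolation=cv2.INTER_CUBIC)[...,::-1])
```

```text
120
0.06 10 [ 0.424 -0.257  0.064]
0.07 13 [ 0.422 -0.257  0.074]
0.08 10 [ 0.422 -0.258  0.083]
0.09 11 [ 0.422 -0.258  0.095]
0.1 18 [ 0.423 -0.259  0.106]
0.11 5 [ 0.418 -0.258  0.113]
0.13 18 [ 0.414 -0.231  0.136]
0.14 35 [ 0.411 -0.23   0.145]
171
0.05 1 [ 0.51  -0.259  0.059]
0.06 11 [ 0.51  -0.259  0.066]
0.07 14 [ 0.51  -0.258  0.075]
0.08 17 [ 0.51  -0.257  0.086]
0.09 17 [ 0.51  -0.257  0.095]
0.1 30 [ 0.511 -0.259  0.106]
0.11 18 [ 0.515 -0.256  0.115]
0.12 5 [ 0.511 -0.255  0.124]
0.13 23 [ 0.518 -0.231  0.136]
0.14 35 [ 0.518 -0.23   0.144]
```

View pics/s4.png

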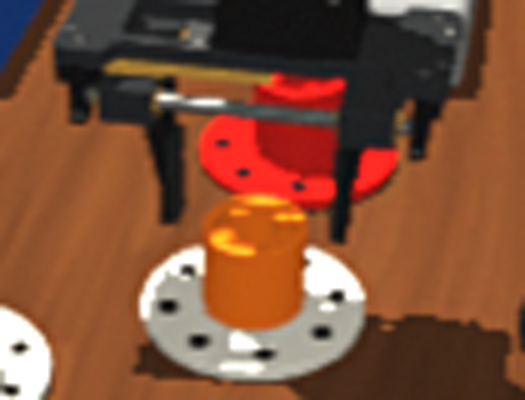

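The crop shows the open fingers straddling the hub, left tip at crop (172,220) and right tip at (340,240). Both measure z≈0.060, while the reported pose says 0.020. True height is therefore reported +0.04, and x/y agree. I'm lowering 38 mm more and gripping.

{"op": "move_arm", "data": {"steps": [[[0, 0, 0.015], 0], [[0, 0, 0.028], 0], [[0, 0, 0.038], 0], [[0, 0, 0.038], 0]]}}

```text
time_s: 6.08
tool_pos: [0.4651, -0.2681, -0.0111]
tool_rot: [-179.9, -0.0, 90.0]
force: [-0.3, 0.4, 0.4]
grip_width: 0.0873
```

{"op": "move_arm", "data": {"steps": [[[0, 0, 0], 0], [[0, 0, 0], 0], [[0, 0, 0], 0], [[0, 0, 0], 0], [[0, 0, 0], 0]], "hand": 1, "squeeze": 35}}

```text
time_s: 6.7
tool_pos: [0.4665, -0.2684, -0.0096]
tool_rot: [180.0, -0.0, 90.0]
force: [1.0, -0.7, 0.4]
grip_width: 0.0547
```

{"op": "move_arm", "data": {"steps": [[[0, 0, -0.03], 0], [[0, 0, -0.08], 0], [[0, 0, -0.13], 0], [[0.04, 0.006, -0.16], 0], [[0.09, 0.014, -0.16], -0.05], [[0.145, 0.022, -0.16], -0.1], [[0.2, 0.031, -0.16], -0.15], [[0.26, 0.04, -0.16], -0.2], [[0.32, 0.049, -0.16], -0.262], [[0.38, 0.059, -0.16], -0.262], [[0.44, 0.068, -0.16], -0.262], [[0.49, 0.076, -0.16], -0.262], [[0.525, 0.081, -0.16], -0.262], [[0.5446, 0.084, -0.16], -0.262], [[0.5446, 0.084, -0.16], -0.262], [[0.5446, 0.084, -0.16], -0.262]]}}

```text
time_s: 8.7
tool_pos: [0.5505, 0.2734, 0.15]
tool_rot: [-180.0, 0.1, 104.9]
force: [0.3, -0.7, -3.5]
grip_width: 0.055
```

Run:
```python
from rect import *
o=env.get_obs();print(o["grip_width"],o["force"])
a,d=env.read_camera("side");np.savez("s5.npz",im=a,d=d); W=cloud("side",d); h=cv2.cvtColor(a,cv2.COLOR_RGB2HSV)
P=W[(np.hypot(W[...,0]-.55,W[...,1]-.276)<.09)&(h[...,1]<70)&(h[...,2]>120)&(W[...,2]>.13)]
print(len(P),P.min(0),P.max(0),np.median(P,0))
cv2.imwrite("pics/s5.png",a[...,::-1])
```

```text
0.05495860297162355 [ 0.28796463 -0.71699224 -3.51893535]
3261 [0.47023834 0.22447156 0.15872818] [0.63966014 0.33445639 0.53252618] [0.53110351 0.30146187 0.16737474]
```

View pics/s5.png

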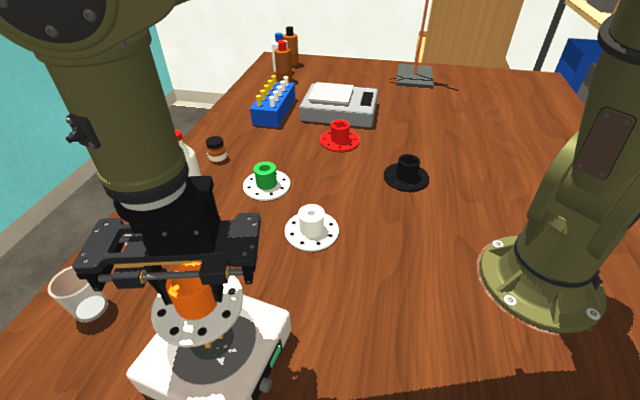

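The rotor is held level over the spinner: disc at (197,305), hub at (190,285), spindle nose visible at (215,343). Next I fit the held disc's centre.

Run:
```python
from rect import *
from scipy.optimize import least_squares
f=np.load("s5.npz");im,d=f["im"],f["d"];W=cloud("side",d)
m=(np.hypot(W[...,0]-.55,W[...,1]-.276)<.08)&(abs(W[...,2]-.167)<.008)
q=W[m][:,:2]
# outer edge: farthest per angle bin (iterate), visible near side only
c=np.array([.5505,.275])
for _ in range(4):
    v=q-c;a=np.round(np.degrees(np.arctan2(v[:,1],v[:,0]))/6);e=np.array([q[a==k][np.argmax(np.hypot(*v[a==k].T))] for k in np.unique(a)])
    s=least_squares(lambda p:np.hypot(*(e-p).T)-.0595,c,loss="soft_l1",f_scale=.001);c=s.x
print(m.sum(),c.round(4),np.abs(s.fun).mean(), np.unique(a)*6)
r=rect("side",im,c,.167,.065,400)
a0=np.load("side0.npz")["im"]; r2=rect("side",a0,(.5507,.2765),.108,.03,400)
r3=rect("side",a0,(.467,-.267),.058,.04,400)
for R_,h in((r,.065),(r2,.03)): pass
cv2.imwrite("pics/r5.png",np.hstack([r,r2])[...,::-1])
```

```text
3254 [0.5504 0.2752] 0.005937153699119827 [-180. -174. -168. -162. -156. -150. -144. -138. -132. -126. -120.  -78.
  -72.  -48.  -42.  -36.  -24.  -18.    0.    6.   12.   18.   24.   30.
   36.   42.   48.   54.   60.   66.   72.   78.   84.   90.   96.  102.
  108.  114.  120.  126.  132.  138.  144.  150.  156.  162.  168.  174.
  180.]
```

View pics/r5.png

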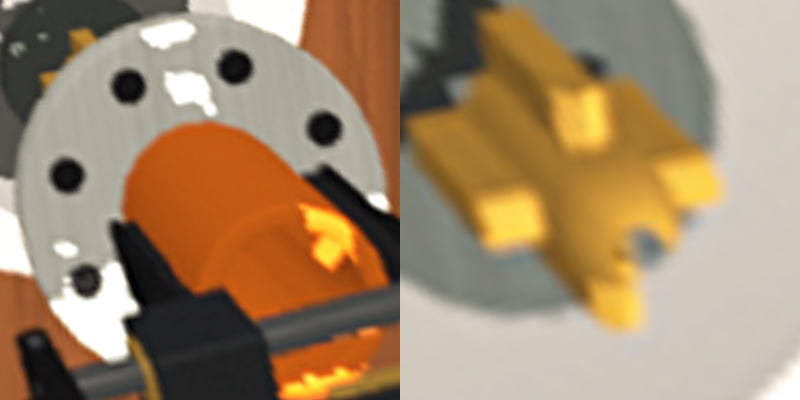

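Fit: held disc centre (0.5507,0.2762), spindle centre (0.5508,0.2768), splines at about 12.5° and rotor at about 10°. I'm adding 2.5° and descending.

{"op": "move_arm", "data": {"steps": [[[0, 0, 0.02], -0.045], [[0, 0, 0.035], -0.045], [[0, 0, 0.043], -0.045], [[0, 0, 0.048], -0.045], [[0, 0, 0.052], -0.045], [[0, 0, 0.056], -0.045], [[0, 0, 0.06], -0.045], [[0, 0, 0.06], -0.045]]}}

```text
time_s: 9.75
tool_pos: [0.5499, 0.2761, 0.0898]
tool_rot: [-180.0, 0.0, 107.6]
force: [0.5, -0.6, -3.2]
grip_width: 0.0548
```

No added force with the underside already 9 mm below the spline tops, so the teeth are in the gaps. Going on down.

{"op": "move_arm", "data": {"steps": [[[0, 0, 0.005], 0], [[0, 0, 0.01], 0], [[0, 0, 0.014], 0], [[0, 0, 0.017], 0], [[0, 0, 0.019], 0], [[0, 0, 0.02], 0], [[0, 0, 0.021], 0], [[0, 0, 0.022], 0], [[0, 0, 0.022], 0]]}}

```text
time_s: 10.88
tool_pos: [0.5503, 0.2762, 0.0684]
tool_rot: [180.0, -0.0, 107.6]
force: [-0.6, -0.0, -1.7]
grip_width: 0.0548
```

{"op": "move_arm", "data": {"steps": [[[0, 0, 0.001], 0], [[0, 0, 0.002], 0], [[0, 0, 0.002], 0]]}}

```text
time_s: 11.25
tool_pos: [0.5503, 0.2763, 0.0684]
tool_rot: [180.0, -0.1, 107.6]
force: [-4.6, -1.3, 9.5]
grip_width: 0.0546
```

Run:
```python
from rect import *
o=env.get_obs();print(o["force"],o["wrist_torque"],o["tool_pos"])
a,d=env.read_camera("side");W=cloud("side",d);h=cv2.cvtColor(a,cv2.COLOR_RGB2HSV)
m=(np.hypot(W[...,0]-.55,W[...,1]-.276)<.055)&(h[...,1]<70)&(h[...,2]>100)&(abs(W[...,2]-.09)<.02);P=W[m]
A=np.c_[P[:,:2]-[.55,.276],np.ones(len(P))];s=np.linalg.lstsq(A,P[:,2],rcond=None)[0];print(len(P),np.median(P[:,2]),s)
cv2.imwrite("pics/s6.png",cv2.resize(a[220:400,100:320],None,fx=3,fy=3,interpolation=cv2.INTER_CUBIC)[...,::-1])
```

```text
[-4.58964356 -1.30612017  9.49595878] [-0.64582173  1.10860578  0.01962824] [0.55030636 0.27626781 0.06835823]
1649 0.08568707451271484 [ 0.00247496 -0.0119927   0.0861178 ]
```

View pics/s6.png

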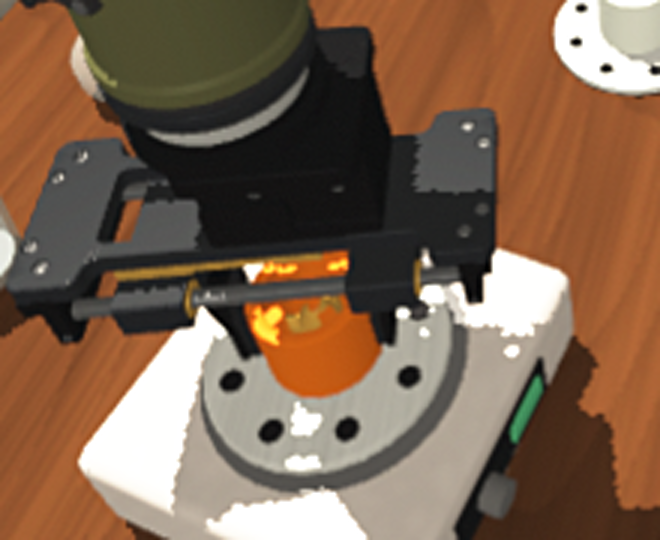

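The disc lies flat on the spinner at crop (310,400), with brass visible inside the bore at (310,315). Its top measures 0.086 m, which is shoulder + 8 mm. The push gave 13 N of reaction with no travel, so it is fully home. Releasing.

{"op": "move_arm", "data": {"steps": [[[0, 0, -0.002], 0], [[0, 0, -0.002], 0], [[0, 0, -0.002], 0], [[0, 0, -0.002], 0], [[0, 0, -0.002], 0], [[0, 0, -0.002], 0], [[0, 0, -0.002], 0]], "hand": -1}}

```text
time_s: 12.18
tool_pos: [0.5501, 0.2762, 0.0681]
tool_rot: [180.0, -0.0, 107.6]
force: [-0.8, 0.2, -0.0]
grip_width: 0.0869
```

{"op": "move_arm", "data": {"steps": [[[0, 0, -0.03], 0], [[0, 0, -0.07], 0], [[0, 0, -0.12], 0], [[-0.06, 0, -0.15], 0], [[-0.12, 0, -0.15], 0], [[-0.18, 0, -0.15], 0], [[-0.22, 0, -0.15], 0], [[-0.22, 0, -0.15], 0]]}}

```text
time_s: 13.18
tool_pos: [0.6173, 0.0608, 0.2185]
tool_rot: [180.0, 0.1, 107.1]
force: [-0.3, 0.2, 0.0]
grip_width: 0.087
```

Run:
```python
from rect import *
o=env.get_obs();print(o["force"],o["grip_width"],o["tool_pos"])
a,d=env.read_camera("side");W=cloud("side",d);h=cv2.cvtColor(a,cv2.COLOR_RGB2HSV)
m=(np.hypot(W[...,0]-.55,W[...,1]-.276)<.055)&(h[...,1]<70)&(h[...,2]>100)&(abs(W[...,2]-.09)<.02);P=W[m]
print(len(P),np.median(P[:,2]))
cv2.imwrite("pics/s7.png",a[...,::-1])
```

```text
[-0.30526334  0.16945609  0.03011851] 0.08695474876760056 [0.6173244  0.06084138 0.21852669]
2184 0.08574461595140481
```

View pics/s7.png

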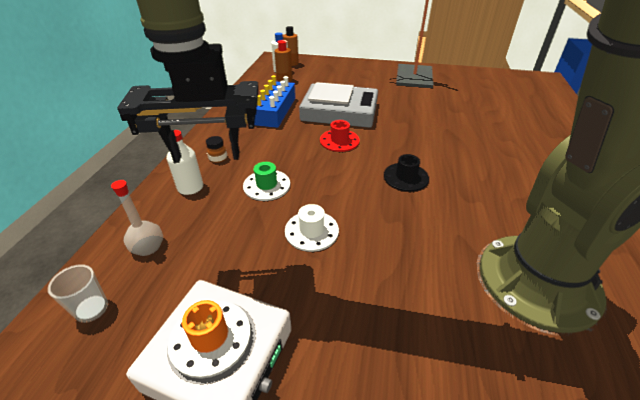

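The orange rotor sits flat on the spinner at (207,335) with the splines showing in its bore. White (312,228) and green (265,180) are where they were, and the arm is clear.

```bash
python3 -c "
from cell import env
print(env.sign_off())"
```

```text
the job is handed in; nothing more can be done
None
```

The orange rotor is fully home on the brass spindle, released, and the job is handed in at about 13.2 s of the 38 s allowed. The teeth went into the spline gaps without catching, so no rocking was needed.

- **Seating:** while still held, a further 2 mm push moved it no lower and raised the vertical force reading by about 11 N. Its disc top measured about 0.086 m, which is the shoulder height plus 8 mm. It measured the same after I let go.
- **Final picture:** the rotor sits flat with the splines showing in its bore. The white and green rotors are where they started, and the arm is clear of everything.
- **What disagreed:** the reported tool height was about 40 mm lower than the camera showed. Because of that, my first grasp closed on air just above the hub, with no contact force. I measured the fingertip height in the image, corrected for it and gripped properly the second time.

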